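# Lock the leak alarm's battery cover with the slot key

### The arm

A 7-joint arm with a two-finger parallel gripper is mounted at the origin on a cart in front of the work surface, level with it; the furniture and walls round the work are solid. World frame = base frame: x ahead of the robot, y to its left, z up, the work surface at z = 0. Lengths are in m, angles in rad, forces in N, time in s.
With the tool pointing down it reaches from about 0.425 to 0.975 m from the base axis. Payload 16.7 kg.
Tool frame: the origin (TCP) lies on the centre line of the jaws, within the pads' length; the fingertips stand arm.tip_extent ahead of it and the grasp point (between the pads) lies 3 mm ahead of it (arm.tip_extent is the distance from the TCP to the fingertips, in m); z points along the fingers, y is the direction in which the jaws open and shut (so a half turn about z gives the same grasp; the last joint's range is limited). The gripper opens to 85 mm and grips with 20 to 120 N. Pads are 22 mm wide; open, the fingers measure 114 mm over their backs; the gripper's body (76 mm by 85 mm) begins 54 mm behind the grasp point. The pads swing forward as they close: fully open they stand 13 mm farther back than shut.
Start: joints at [-1.341, 0.426, 0.074, 1.606, -0.034, 1.111, -0.067], TCP at [0.25, 0.627, 0.227] pointing down, gripper open.
Joint ranges: [-2.85, 2.85], [-0.5, 2.14], [-1.23, 1.37], [0.21, 2.46], [-1.02, 4.16], [0.16, 2.05], [-2.73, 2.73]. Speed limits (rad/s): [1.89, 1.89, 2.39, 2.39, 3.01, 3.01, 3.01].

### API

Orientations are given as a unit quaternion [x, y, z, w].
In Python, from workcell import arm gives the robot as it stands.
- The arm moves only by the shell command python3 -m pendant 'ROWS' [FORCE]. ROWS is JSON, a list of rows, each a list of 3 entries, a list of its own where there are three numbers: the turn, a rotation vector about the tool's x, y, z in degrees, then the shift along the tool's x, y, z in cm, then the closure, from 0 (fully open) to 1 (shut). In form: [[[rx, ry, rz], [x, y, z], claw], ...]. A call has 1 to 5 rows; each row shifts and turns the commanded pose from where the row before left it, along the tool's axes as they then stand; what a row does not reach is not made up. A row lasts 1/12 s, in which the tool goes at most 41.7 mm and 7.16 degrees, less where a joint would pass 70% of its speed; a pose out of reach is approached as far as the arm can. A call is refused whole if a number of a shift passes 4.17 or a number of a turn 7.16, either way. A call with a gripper value outside its range is refused whole. The fingers move at their own pace and stop on an object; FORCE is the grip in N (left out, the last holds). Time passes only in rows, so rows that do not move let the fingers close. It gives the time, the measured TCP pose, the force and the opening at its end, in the units of the state.
- arm.state(): the state, without advancing time (a new reading comes with each control period).
- arm.grab_frame(name): name is "scene" or "top" or "wrist"; returns a dict with "image" (480x640x3 uint8, red, green, blue), "vertical_fov" (degrees; the focal length in pixels is half the picture's height over the tangent of half this angle, whatever the lens; pixels are square), "cx", "cy" (the principal point, pixels), "rvec" (rotation vector, rad) and "tvec" (3), from world to camera coordinates, as OpenCV has them; the wrist camera has in their place "T_tool_cam" (4x4, takes a point from camera to tool coordinates, whose origin is the TCP and whose axes are the flange's). Camera axes: x right, y down, z forward; pixel columns grow to the right and rows downward; lengths in m; the calibration is good to about 2 mm. A picture is of the moment at which its call begins: read the wrist's pose just before it. There is no depth.
- arm.finish_job(): hands the job in, once; it reports no verdict.
Trained networks look in a picture, given as the dict that the camera call returned (one of the last four; its "shot" number tells which), for a name from the list of things; names that differ only in an ending like _2 or _b are one class to them, and where a whole thing is asked for, a point or a joint stands for the part that bears it (a point fixed in the world has none). Each returns a list of dicts, best first, with "conf" (0 to 1); they miss things now and then, are a little off and sometimes report something else, mostly with a low value. They report only what shows in the picture. A call takes as long as a camera call. They do not tell look-alikes from the thing itself.
- arm.look_for(picture, label): "box" ([centre column, centre row, width, height] in pixels, round what is visible of it).
The state is a dict: "t": time; "q": joint angles; "joint_vel": joint speeds; "joint_efforts": joint torques, N m; "tcp_pos": TCP position; "ee_rot": TCP orientation; "wrist_force": force on the tool from outside, world axes, zero at the start; "moment": the same for the moment, N m; "gripper_width": finger opening in m.
Only numpy, scipy, OpenCV 4.12 (cv2) and the standard library are available. Lean on these libraries where they do the work, as an engineer would, in place of code of your own. Each camera call takes 0.05 s, during which the arm holds its last target.

### The job

The battery cover of the blue-collared leak alarm has been left unlocked. Take the yellow-handled key out of its stand, put its blade fully down into the slot of that cover and turn the cover clockwise until it stops at locked. Leave the key standing upright in the slot, let go of it, and do not turn the cover of the grey-collared alarm.

Things in the scene. Friction and masses are not known exactly. Their poses are not given: they have to be found in the camera images.
- key: 60 g key upright in a fixed black stand 26 mm high, blade 12 mm deep, 2 mm play: lift straight up 30 mm. Origin: middle of the blade's lower edge (14 mm above worktop at start), z up, x along blade. Blade 40 (x) x 4 (y), z 0-12 mm; round shoulder 32 across, z 12-16, rests on stand or cover face; yellow handle 28 (x) x 14 (y), z 16-57, gripped across y. Half turn about z: same key.
- blue_slot (a point): Middle of the slot, on the turning axis, level with the cover face (38 mm above worktop); x along slot, z up, turns with the cover. Aluminium cover 64 mm across in a blue collar 88 across, 39 high, on a fixed white case 104 across (130 over its screw ears). Slot 52 mm long (full width), 9 wide, 12 deep; its upper 6 mm slope out to 18 wide at the face and lead the blade in.
- blue_cover (a joint): Turn of the blue alarm's cover, rad: 0 unlocked, 1.571 locked (hard stop); grows clockwise seen from above, starts at 0.2 to 0.5. When locked, the slot points at the two small white marks on the collar. Friction 0.06 N m; stays where left. The blade has about 0.12 rad play in the slot each way.
- grey_mark (a point): Point on the cover of the second alarm (same but for its grey collar; leave it alone): at the +x end of its slot, 29 mm from that cover's axis, 39 mm above the worktop. x points along the slot away from the axis, z up; it turns with the cover.
Not all that is in view belongs to the job. Of the things that look like the key, the larger one is meant.

How it is judged:
By the outcome, as a careful person would: the job done as asked, in the order asked, and still so for the second after the job is handed in, with the robot touching nothing.
It also fails if it takes over 42 s, if anything falls off the work surface, if the arm or the gripper's body presses on something with over 40 N, if the wrist force passes 120 N, or if a joint passes its speed limit or range.

## Working session

There is one attempt and no reset: what is moved stays moved. The work goes in short steps, Python scripts to look and compute and a shell command to move; the robot and the scene stay as the last step left them, time stands still between calls to the robot, and variables do not carry over. Pictures are saved under pics/ and viewed, and the job is handed in when it is done.

```bash
mkdir -p pics; ls
cat > h.py <<'E'
import numpy as np,cv2,pickle
from workcell import arm
from scipy.spatial.transform import Rotation as R
def K(f):
    fl=240/np.tan(np.radians(f["vertical_fov"])/2)
    return np.array([[fl,0,f["cx"]],[0,fl,f["cy"]],[0,0,1]])
def pose(f,st=None):
    if "rvec" in f:
        Rm=cv2.Rodrigues(np.array(f["rvec"],float))[0]; t=np.array(f["tvec"],float).ravel(); return Rm.T,-Rm.T@t
    T=np.array(f["T_tool_cam"]);Rt=R.from_quat(st["ee_rot"]).as_matrix()
    return Rt@T[:3,:3], Rt@T[:3,3]+np.array(st["tcp_pos"])
def px2w(f,uv,z,st=None):
    Rc,c=pose(f,st); d=Rc@np.linalg.inv(K(f))@np.array([uv[0],uv[1],1.]); return c+d*(z-c[2])/d[2]
def w2px(f,p,st=None):
    Rc,c=pose(f,st); q=K(f)@(Rc.T@(np.array(p)-c)); return q[:2]/q[2]
def grab(n,name):
    st=arm.state(); f=arm.grab_frame(n); cv2.imwrite("pics/"+name,f["image"][:,:,::-1]); pickle.dump((f,st),open("pics/"+name+".pkl","wb")); return f,st
def load(name): return pickle.load(open("pics/"+name+".pkl","rb"))
E
python3 - <<'E'
from h import *
st=arm.state();print(st,arm.tip_extent)
for n in("scene","top","wrist"):
    f,s=grab(n,n+"0.png")
    print(n,{k:v for k,v in f.items() if k!="image"})
    for l in("key","blue_slot","blue_cover","grey_mark"):
        print(l,[(np.round(d["box"]).tolist(),round(d["conf"],2)) for d in arm.look_for(f,l)])
E
```

```text
pics
{'t': 0.0, 'q': array([-1.34149374,  0.42674205,  0.07384978,  1.60662942, -0.03406336,
        1.11077647, -0.06706883]), 'joint_vel': array([-1.08601093e-03,  1.27408822e-03, -2.65809256e-04, -1.62606803e-05,
       -1.45127170e-04, -9.94561903e-04,  2.21916540e-06]), 'joint_efforts': array([-1.99889005e-04, -9.49808550e+01,  3.76050800e+00, -4.63507175e+01,
        1.91370916e-02,  1.03207876e-02, -2.83764632e-05]), 'tcp_pos': array([0.24950398, 0.62674434, 0.22599398]), 'ee_rot': array([ 1.88262975e-01,  9.82118441e-01, -6.45666441e-04, -5.79842627e-05]), 'wrist_force': array([-0.86230662, -0.68279255,  0.04363622]), 'moment': array([ 0.00440257, -0.05405035, -0.03399849]), 'gripper_width': 0.08512832375057944} 0.022
scene {'vertical_fov': 50.11652768469746, 'cx': 323.2072085348787, 'cy': 244.79278900477914, 'rvec': array([ 2.40269638, -0.50393391,  0.20627725]), 'tvec': array([-0.42702756,  0.17821855,  0.79643011]), 'shot': 1}
key [([420.0, 380.0, 19.0, 26.0], 0.81), ([379.0, 343.0, 24.0, 32.0], 0.67)]
blue_slot [([276.0, 182.0, 31.0, 21.0], 0.96)]
blue_cover [([278.0, 185
[... 344 characters left out ...]
0, 23.0], 0.7), ([207.0, 266.0, 41.0, 35.0], 0.41)]
blue_slot [([209.0, 267.0, 33.0, 34.0], 0.72)]
blue_cover [([207.0, 268.0, 38.0, 38.0], 0.91)]
grey_mark [([326.0, 248.0, 37.0, 32.0], 0.68)]
wrist {'vertical_fov': 66.85847073687975, 'cx': 322.1220181053897, 'cy': 240.82042192020037, 'T_tool_cam': array([[ 3.32846812e-04, -9.51068440e-01, -3.08980116e-01,
         7.95766351e-02],
       [ 9.99999869e-01,  1.96732460e-04,  4.71683218e-04,
        -2.34310481e-04],
       [-3.87816604e-04, -3.08980232e-01,  9.51068381e-01,
        -1.47018260e-01],
       [ 0.00000000e+00,  0.00000000e+00,  0.00000000e+00,
         1.00000000e+00]]), 'shot': 3}
key []
blue_slot []
blue_cover []
grey_mark []
```

View pics/scene0.png

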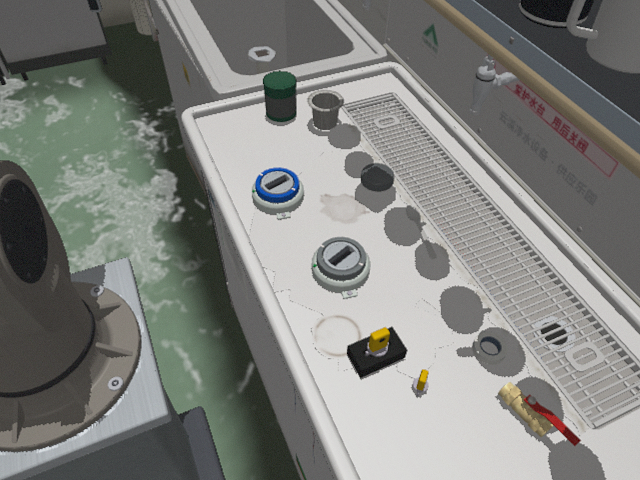

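View pics/top0.png

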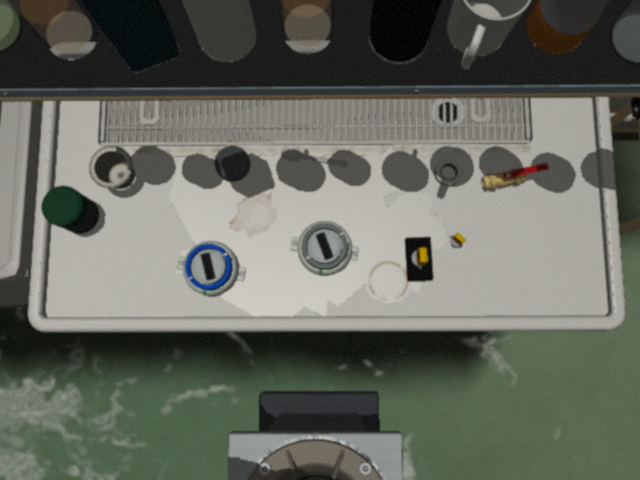

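View pics/wrist0.png

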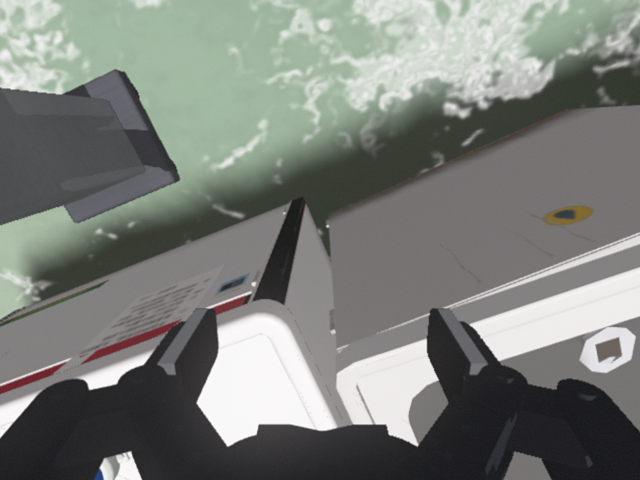

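The scene and top views show the blue alarm at top (209,267) and the grey one at top (325,247). The big key in the black stand is at top (420,257), and a small look-alike is at (458,240). I'll zoom in and compute positions.

Run:
```python
from h import *
f,s=load("top0.png");g,_=load("scene0.png")
a=cv2.resize(f["image"][225:310,165:285],None,fx=5,fy=5,interpolation=2)[:,:,::-1]
b=cv2.resize(f["image"][220:300,390:480],None,fx=5,fy=5,interpolation=2)[:,:,::-1]
cv2.imwrite("pics/za.png",a);cv2.imwrite("pics/zb.png",b)
cv2.imwrite("pics/zc.png",cv2.resize(g["image"][310:400,330:440],None,fx=6,fy=6,interpolation=2)[:,:,::-1])
cv2.imwrite("pics/zd.png",cv2.resize(g["image"][155:225,235:325],None,fx=7,fy=7,interpolation=2)[:,:,::-1])
print("campos",pose(f)[1],pose(g)[1])
print("blue top",px2w(f,(209,266.5),.038),"scene",px2w(g,(277,183),.038))
print("grey",px2w(f,(325,247),.038),px2w(g,(341,257.5),.038))
print("key",px2w(f,(422,256),.071),px2w(g,(379,335),.071))
print("stand",px2w(f,(419,258),.026),px2w(g,(377,350),.026))
```

```text
campos [ 0.31144614 -0.01988302  1.17916612] [ 0.2259369  -0.51133346  0.73205596]
blue top [0.45594025 0.19418159 0.038     ] scene [0.45483195 0.194883   0.038     ]
grey [ 0.4914702  -0.02119642  0.038     ] [ 0.49028036 -0.02328025  0.038     ]
key [ 0.4689756  -0.19567754  0.071     ] [ 0.46678612 -0.20003906  0.071     ]
stand [ 0.47161836 -0.19709541  0.026     ] [ 0.46801298 -0.20080076  0.026     ]
```

View pics/za.png

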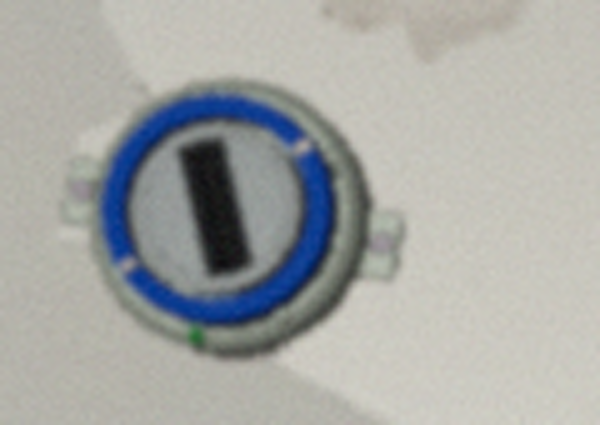

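View pics/zb.png

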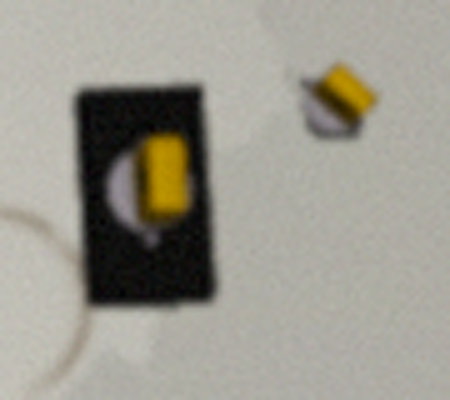

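View pics/zc.png

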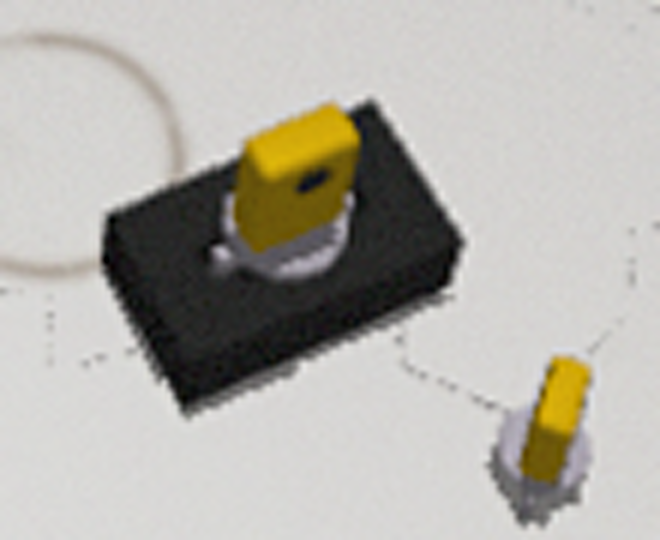

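View pics/zd.png

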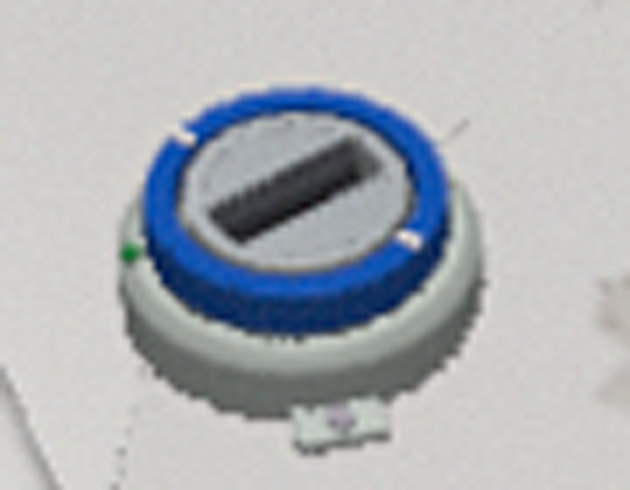

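```bash
cat >> h.py <<'E'
def yaw(p,q): d=np.array(q)-np.array(p); return np.degrees(np.arctan2(d[1],d[0]))
E
python3 - <<'E'
from h import *
f,s=load("top0.png");g,_=load("scene0.png")
A=lambda x,y:(165+x/5,225+y/5); B=lambda x,y:(390+x/5,220+y/5)
C=lambda x,y:(330+x/6,310+y/6); D=lambda x,y:(235+x/7,155+y/7)
def Y(f,a,b,z): return round(float(yaw(px2w(f,a,z),px2w(f,b,z))),1)
print("slot",Y(f,A(230,271),A(200,143),.038),Y(g,D(228,228),D(368,150),.038))
print("mark",Y(f,A(126,265),A(304,146),.039),Y(g,D(185,133),D(410,240),.039))
print("stand",Y(f,B(90,303),B(78,92),.026),Y(f,B(213,297),B(200,88),.026),Y(g,C(188,405),C(460,240),.026),Y(g,C(107,212),C(372,100),.026))
print("key",Y(f,B(187,215),B(185,137),.071),Y(g,C(258,178),C(357,138),.071))
print("shoulder",px2w(f,B(150,190),.030))
print("key top ctr",px2w(f,B(167,177),.071),px2w(g,C(300,143),.071))
print("slot ctr",px2w(f,A(215,206),.038),px2w(g,D(297,190),.038))
E
```

```text
slot 14.4 16.9
mark -55.8 -57.0
stand 1.7 1.7 8.5 1.4
key -0.3 0.3
shoulder [ 0.47105364 -0.1983436   0.03      ]
key top ctr [ 0.4700541  -0.19822648  0.071     ] [ 0.46905768 -0.19889925  0.071     ]
slot ctr [0.45650985 0.19605406 0.038     ] [0.45646817 0.1968374  0.038     ]
```

```bash
python3 -m pendant '[[[0,0,-7],[0,-3,0],0],[[0,0,-7],[0,-3,0],0],[[0,0,-7],[0,-3,0],0],[[0,0,-4],[0,-3,0],0],[[0,0,0],[-4,-3,0],0]]'
```

```text
t: 1.17
tcp_pos: [0.2558, 0.4866, 0.2269]
ee_rot: [-0.035, 0.999, 0.0, -0.001]
wrist_force: [0.8, 2.5, 1.1]
gripper_width: 0.0851
```

```bash
python3 -m pendant '[[[0,0,3],[-3,-2.5,0],0],[[0,0,0],[-3,-2.5,0],0],[[0,0,0],[-3,-2.5,0],0],[[0,0,0],[-3,-2.5,0],0],[[0,0,0],[-3,-2.5,0],0]]'
python3 -m pendant '[[[0,0,0],[-1,-3.8,0],0],[[0,0,0],[-1,-3.8,0],0],[[0,0,0],[-1,-3.8,0],0],[[0,0,0],[-1,-3.8,0],0],[[0,0,0],[-1,-3.8,0],0]]'
python3 -m pendant '[[[0,0,0],[0,-3.8,0],0],[[0,0,0],[0,-3.8,0],0],[[0,0,0],[0,-3.8,0],0],[[0,0,0],[0,-3.8,0],0],[[0,0,0],[0,-3.8,0],0]]'
python3 -c "
from h import *
print(arm.state()['q'])"
```

```text
t: 1.58
tcp_pos: [0.4144, 0.3634, 0.2271]
ee_rot: [-0.003, 1.0, 0.0, 0.0]
wrist_force: [0.1, 1.4, -0.3]
gripper_width: 0.0853
t: 2.0
tcp_pos: [0.4643, 0.1732, 0.2269]
ee_rot: [-0.003, 1.0, 0.0, 0.0]
wrist_force: [0.6, -0.2, 0.1]
gripper_width: 0.0853
t: 2.42
tcp_pos: [0.4648, -0.0167, 0.227]
ee_rot: [-0.003, 1.0, 0.0, 0.0]
wrist_force: [2.6, 0.5, 0.7]
gripper_width: 0.0853
[-0.4972121   0.06976367  0.41862147  2.07880649 -0.03415741  0.99854379
  1.51490575]
```

```bash
python3 -m pendant '[[[0,0,0],[0,-3.8,0],0],[[0,0,0],[0,-3.8,0],0],[[0,0,0],[0,-3.8,0],0],[[0,0,0],[0,-3.8,0],0],[[0,0,0],[0,-2.8,0],0]]'
python3 -m pendant '[[[0,0,0],[0,0,0],0]]'
python3 - <<'E'
from h import *
f,s=grab("wrist","w1.png"); print([(np.round(d["box"]).tolist(),round(d["conf"],2)) for d in arm.look_for(f,"key")]); print(s["q"])
for p in ([.47,-.1985,.071],[.4705,-.1985,.03]): print(w2px(f,p,s))
E
```

```text
t: 2.83
tcp_pos: [0.4655, -0.1981, 0.2272]
ee_rot: [-0.002, 1.0, -0.0, 0.001]
wrist_force: [0.4, 0.8, 0.3]
gripper_width: 0.0852
t: 2.92
tcp_pos: [0.4653, -0.2005, 0.2272]
ee_rot: [0.0, 1.0, -0.001, 0.0]
wrist_force: [-1.0, 1.0, -1.4]
gripper_width: 0.0852
[([328.0, 213.0, 32.0, 51.0], 0.67), ([258.0, 247.0, 28.0, 31.0], 0.55)]
[-0.24144699  0.15746041  0.58422302  2.00434504 -0.10071712  1.00636291
  1.96075813]
[324.78228904 225.07271401]
[324.55759307 214.23576669]
```

View pics/w1.png

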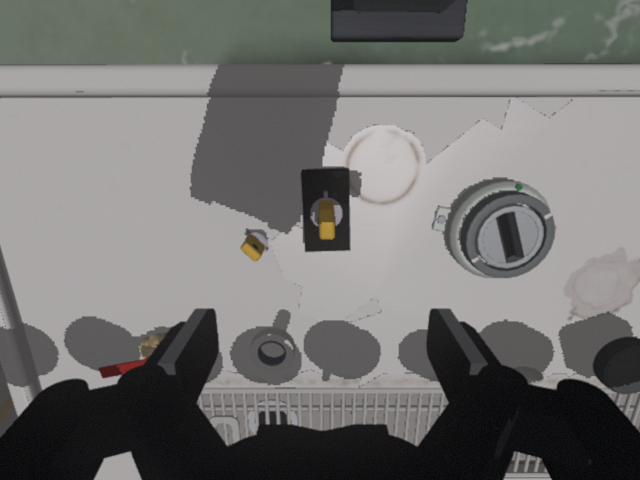

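The wrist view shows the key at (327,215–235) in the stand at (326,209), with the small look-alike at (254,246). I'll zoom.

Run:
```python
from h import *
f,s=load("w1.png")
cv2.imwrite("pics/zw1.png",cv2.resize(f["image"][160:260,280:380],None,fx=6,fy=6,interpolation=2)[:,:,::-1])
```

```text
(no output)
```

View pics/zw1.png

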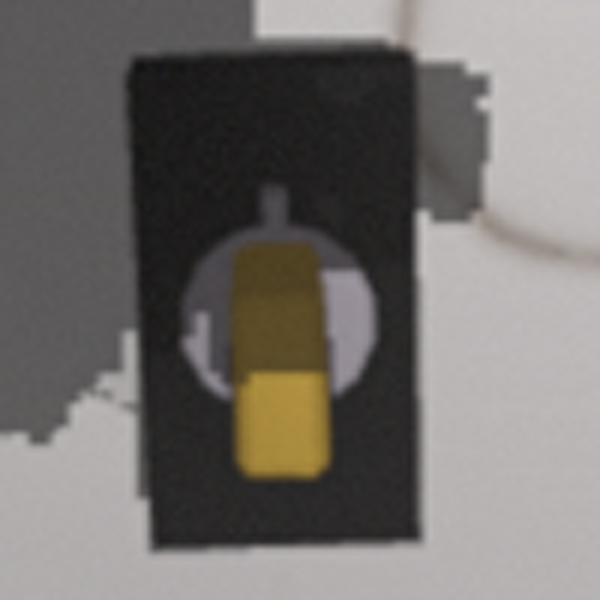

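Run:
```python
from h import *
f,s=load("w1.png")
C=lambda x,y:(280+x/6,160+y/6)
print("top",px2w(f,C(282,425),.071,s),"shoulder",px2w(f,C(279,315),.030,s))
print("stand ctr",px2w(f,C(279,300),.026,s))
for a,b in (((130,60),(152,548)),((413,55),(420,540)),((133,58),(413,53)),((152,548),(420,540))): print(yaw(px2w(f,C(*a),.026,s),px2w(f,C(*b),.026,s)))
a=(234,376);b=(236,472);print("handle",yaw(px2w(f,C(*a),.071,s),px2w(f,C(*b),.071,s)))
a=(322,376);b=(329,472);print("handle",yaw(px2w(f,C(*a),.071,s),px2w(f,C(*b),.071,s)))
m=R.from_quat(s["ee_rot"]).as_matrix(); print(m, s["tcp_pos"])
```

```text
top [ 0.47519372 -0.19656391  0.071     ] shoulder [ 0.46876905 -0.19661648  0.03      ]
stand ctr [ 0.46722365 -0.19658205  0.026     ]
1.575136920937155
2.103185088321606
90.98552823879632
91.81112012522992
handle 0.9636343883156168
handle 4.553589389105958
[[-9.99999107e-01  9.80301514e-04  9.08696040e-04]
 [ 9.78524596e-04  9.99997612e-01 -1.95384532e-03]
 [-9.10609228e-04 -1.95295439e-03 -9.99997678e-01]] [ 0.46525483 -0.20053478  0.22721516]
```

```bash
python3 -m pendant '[[[0,0,-1.5],[-0.5,0.35,0],0.45],[[0,0,0],[0,0,2.5],0.45],[[0,0,0],[0,0,3],0.45],[[0,0,0],[0,0,2.7],0.45],[[0,0,0],[0,0,0],0.45]]' 50
python3 - <<'E'
from h import *
f,s=grab("wrist","w2.png");print(s["tcp_pos"],s["ee_rot"],s["gripper_width"])
E
```

```text
t: 3.43
tcp_pos: [0.4693, -0.1889, 0.1409]
ee_rot: [-0.018, 1.0, 0.001, -0.003]
wrist_force: [-2.1, 0.4, -0.3]
gripper_width: 0.0466
[ 0.46927613 -0.18885722  0.14086707] [-1.76217813e-02  9.99840246e-01  6.16949622e-04 -2.92811187e-03] 0.04663015042864731
```

View pics/w2.png

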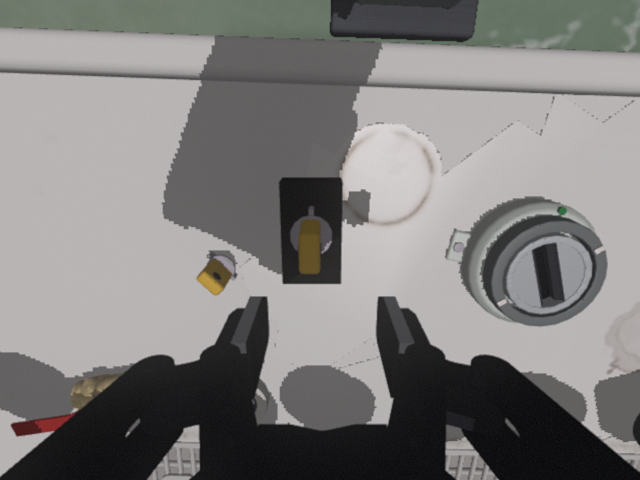

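```bash
python3 -m pendant '[[[0,0,0],[0,0,0],0.45],[[0,0,0],[0,0,0],0.45],[[0,0,0],[0,0,0],0.45]]' 50
python3 - <<'E'
from h import *
f,s=grab("wrist","w3.png");print(s["tcp_pos"],s["ee_rot"],s["gripper_width"])
print(R.from_quat(s["ee_rot"]).as_matrix())
cv2.imwrite("pics/zw3.png",cv2.resize(f["image"][160:300,250:390],None,fx=5,fy=5,interpolation=2)[:,:,::-1][:600])
E
```

```text
t: 3.73
tcp_pos: [0.472, -0.1913, 0.1463]
ee_rot: [-0.016, 1.0, -0.0, 0.001]
wrist_force: [0.2, -0.6, -0.3]
gripper_width: 0.0469
[ 0.47199345 -0.19128948  0.14627649] [-1.60357970e-02  9.99870714e-01 -5.39301298e-05  1.18521353e-03] 0.04690106149775922
[[-9.99482897e-01 -3.20673197e-02  2.37185023e-03]
 [-3.20675754e-02  9.99485701e-01 -6.98346276e-05]
 [-2.36839098e-03 -1.45858002e-04 -9.99997185e-01]]
```

View pics/zw3.png

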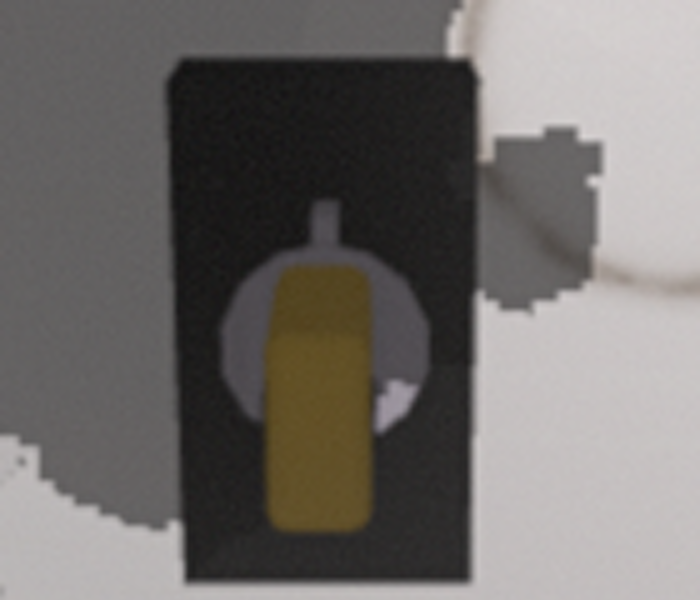

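Run:
```python
from h import *
f,s=load("w3.png")
C=lambda x,y:(250+x/5,160+y/5)
print("top near edge", px2w(f,C(320,530),.071,s),"top far",px2w(f,C(320,330),.071,s),"shoulder",px2w(f,C(325,345),.030,s),"tail",px2w(f,C(326,203),.026,s))
```

```text
top near edge [ 0.48237642 -0.19627939  0.071     ] top far [ 0.45506211 -0.19697469  0.071     ] shoulder [ 0.46901643 -0.19673022  0.03      ] tail [ 0.44812768 -0.19720447  0.026     ]
```

```bash
python3 -m pendant '[[[0,0,0],[0.3,-0.55,1.8],0.45],[[0,0,0],[0,0,2],0.45],[[0,0,0],[0,0,0],0.45],[[0,0,0],[0,0,0],0.45]]' 50
python3 -m pendant '[[[0,0,0],[0,0,0],0.45],[[0,0,0],[0,0,0],0.45]]' 50
```

```text
t: 4.12
tcp_pos: [0.4679, -0.197, 0.107]
ee_rot: [-0.016, 1.0, 0.0, -0.0]
wrist_force: [-0.2, -0.5, 0.4]
gripper_width: 0.0472
t: 4.28
tcp_pos: [0.4689, -0.1971, 0.1079]
ee_rot: [-0.016, 1.0, -0.0, 0.001]
wrist_force: [-0.7, -0.3, 0.4]
gripper_width: 0.0472
```

```bash
python3 -m pendant '[[[0,0,0],[0,0,1.6],0.45],[[0,0,0],[0,0,1.6],0.45],[[0,0,0],[0,0,1.4],0.45],[[0,0,0],[0,0,0.2],0.45],[[0,0,0],[0,0,0],0.45]]' 50
python3 -m pendant '[[[0,0,0],[0,0,0],0.45],[[0,0,0],[0,0,0],0.6],[[0,0,0],[0,0,0],0.75],[[0,0,0],[0,0,0],0.85],[[0,0,0],[0,0,0],1]]' 60
python3 -m pendant '[[[0,0,0],[0,0,0],1],[[0,0,0],[0,0,0],1],[[0,0,0],[0,0,0],1]]' 60
```

```text
t: 4.7
tcp_pos: [0.4681, -0.197, 0.0589]
ee_rot: [-0.016, 1.0, 0.0, -0.0]
wrist_force: [-0.3, 0.0, 0.1]
gripper_width: 0.0471
t: 5.12
tcp_pos: [0.4686, -0.1972, 0.0595]
ee_rot: [-0.016, 1.0, -0.0, 0.001]
wrist_force: [-2.9, 0.3, 11.1]
gripper_width: 0.0116
t: 5.37
tcp_pos: [0.4686, -0.1972, 0.0595]
ee_rot: [-0.016, 1.0, -0.0, 0.001]
wrist_force: [-1.4, 0.6, 10.6]
gripper_width: 0.012
```

```bash
python3 -m pendant '[[[0,0,0],[0,0,-1],1],[[0,0,0],[0,0,-1.5],1],[[0,0,0],[0,0,-1.5],1],[[0,0,0],[0,0,-1.5],1],[[0,0,0],[0,0,-1.5],1]]' 80
python3 -m pendant '[[[0,0,0],[0,0,-1],1],[[0,0,0],[0,0,0],1],[[0,0,0],[0,0,0],1]]' 80
python3 - <<'E'
from h import *
f,s=grab("wrist","w4.png");print(s["tcp_pos"],s["ee_rot"],s["gripper_width"])
f,s=grab("scene","s4.png")
E
```

```text
t: 5.78
tcp_pos: [0.468, -0.1971, 0.13]
ee_rot: [-0.016, 1.0, -0.0, 0.0]
wrist_force: [0.2, -0.0, 0.3]
gripper_width: 0.0109
t: 6.03
tcp_pos: [0.4684, -0.1968, 0.139]
ee_rot: [-0.016, 1.0, 0.0, 0.001]
wrist_force: [-0.3, 0.5, -1.0]
gripper_width: 0.0111
[ 0.46839315 -0.1968037   0.13904029] [-1.58292692e-02  9.99874560e-01  4.86961281e-05  5.43797429e-04] 0.011128977649390737
```

View pics/w4.png

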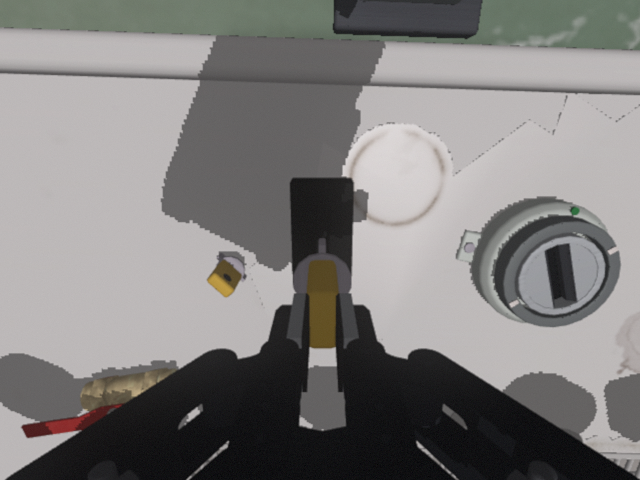

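View pics/s4.png

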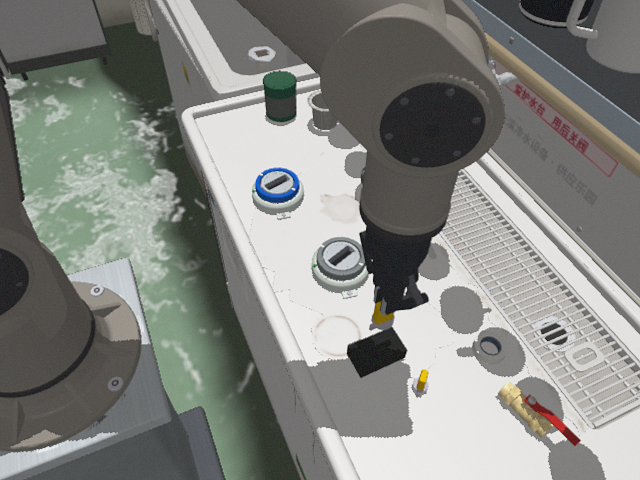

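```bash
python3 -m pendant '[[[0,0,0],[-0.8,2,0],1],[[0,0,0],[-1,3.8,0],1],[[0,0,0],[-1,3.8,0],1],[[0,0,0],[-1,3.8,0],1],[[0,0,0],[-1,3.8,0],1]]' 80
python3 -m pendant '[[[0,0,0],[-0.2,3.8,0],1],[[0,0,0],[0,3.8,0],1],[[0,0,0],[0,3.8,0],1],[[0,0,0],[0,3.8,0],1],[[0,0,0],[0,3.8,0],1]]' 80
python3 -m pendant '[[[0,0,-3],[0,2,0],1],[[0,0,-5],[0,1,0],1],[[0,0,-5],[0,0,0],1],[[0,0,0],[0,0,0],1],[[0,0,0],[0,0,0],1]]' 80
python3 -m pendant '[[[0,0,0],[0,0,0],1],[[0,0,0],[0,0,0],1]]' 80
python3 - <<'E'
from h import *
f,s=grab("wrist","w5.png");print(s["tcp_pos"],s["ee_rot"],s["gripper_width"],s["q"])
print([(np.round(d["box"]).tolist(),round(d["conf"],2)) for d in arm.look_for(f,"blue_slot")])
E
```

```text
t: 6.55
tcp_pos: [0.5103, -0.0219, 0.1379]
ee_rot: [-0.015, 1.0, -0.0, -0.001]
wrist_force: [1.2, -0.1, -0.9]
gripper_width: 0.0111
t: 6.97
tcp_pos: [0.5059, 0.1681, 0.1378]
ee_rot: [-0.016, 1.0, -0.0, -0.001]
wrist_force: [1.7, 0.9, -0.9]
gripper_width: 0.011
t: 7.38
tcp_pos: [0.5051, 0.1956, 0.138]
ee_rot: [-0.127, 0.992, -0.0, -0.001]
wrist_force: [0.4, 0.0, 0.0]
gripper_width: 0.0113
t: 7.55
tcp_pos: [0.5054, 0.1956, 0.1385]
ee_rot: [-0.127, 0.992, -0.0, -0.0]
wrist_force: [-0.5, -0.7, 0.1]
gripper_width: 0.0109
[0.50538766 0.19560684 0.13848596] [-1.27186520e-01  9.91878786e-01 -1.58033809e-04 -1.95427416e-04] 0.010857793942099502 [-0.77994985  0.32448705  0.35195051  2.00515473 -0.14836021  0.83655808
  1.48072954]
[([345.0, 169.0, 96.0, 96.0], 0.91)]
```

View pics/w5.png

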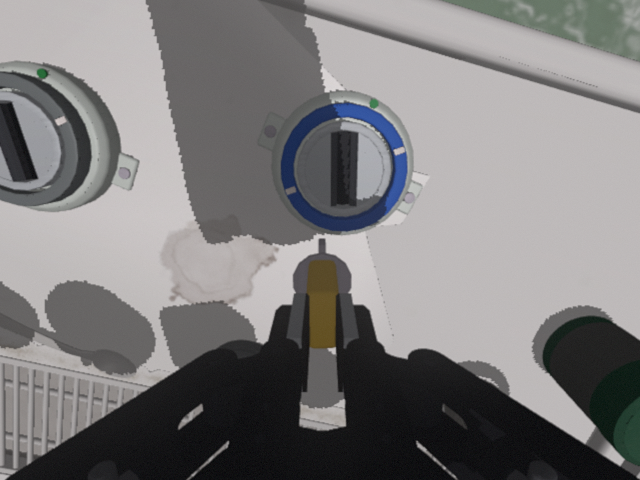

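The blue alarm is centred near (344,169), with the slot nearly vertical. I'll zoom and fit.

Run:
```python
from h import *
f,s=load("w5.png")
cv2.imwrite("pics/zw5.png",cv2.resize(f["image"][85:245,262:426],None,fx=3.75,fy=3.75,interpolation=2)[:,:,::-1])
```

```text
(no output)
```

View pics/zw5.png

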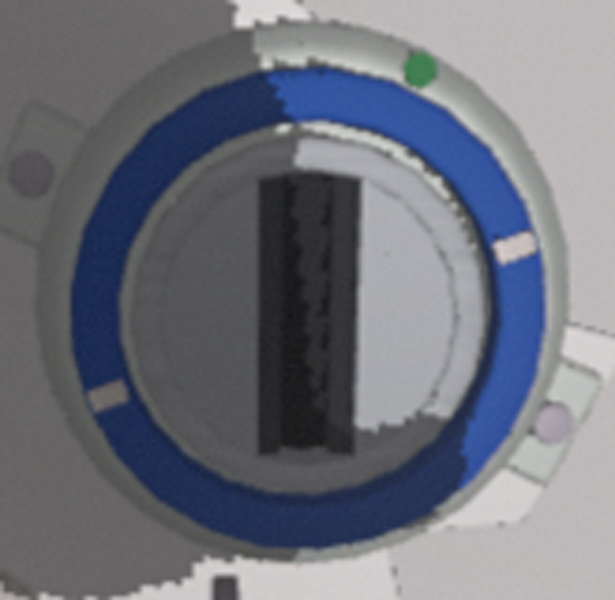

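Run:
```python
from h import *
f,s=load("w5.png")
C=lambda x,y:(262+x/3.75,85+y/3.75)
P=[px2w(f,C(*c),.038,s) for c in((260,180),(362,178),(354,453),(258,455))]
print(np.round(P,4)); c=np.mean(P,0);print("centre",c)
print("slot yaw",yaw(P[0],P[3]),yaw(P[1],P[2]))
A=px2w(f,C(516,248),.039,s);B=px2w(f,C(108,396),.039,s);print("marks",(A+B)/2,yaw(A,B),yaw(B,A))
m=R.from_quat(s["ee_rot"]).as_matrix();print("tool x yaw",np.degrees(np.arctan2(m[1,0],m[0,0])))
sh=px2w(f,(322.5,277),s["tcp_pos"][2]-.0455+.016,s);print("shoulder",sh); print("tail",px2w(f,(322,240),s["tcp_pos"][2]-.0455+.012,s))
d=m.T@(c-s["tcp_pos"]);print("shift tool",d)
```

```text
[[0.433  0.183  0.038 ]
 [0.4282 0.2001 0.038 ]
 [0.4754 0.2125 0.038 ]
 [0.4802 0.1954 0.038 ]]
centre [0.45419101 0.19773347 0.038     ]
slot yaw 14.64686882082516 14.666141337323102
marks [0.45450293 0.19779904 0.039     ] -55.49150097146576 124.50849902853425
tool x yaw -165.38591843886877
shoulder [0.50318774 0.19533627 0.10898596]
tail [0.48465762 0.19022603 0.10498596]
shift tool [0.04896073 0.01500162 0.10050296]
```

```bash
python3 -m pendant '[[[0,0,0],[2,0.5,0],1],[[0,0,0],[2,0.7,0],1],[[0,0,0],[0.8,0.3,1],1],[[0,0,0],[0,0,2],1],[[0,0,0],[0,0,0],1]]' 80
python3 -m pendant '[[[0,0,0],[0,0,0],1],[[0,0,0],[0,0,0],1],[[0,0,0],[0,0,0],1]]' 80
python3 - <<'E'
from h import *
f,s=grab("wrist","w6.png");print(s["tcp_pos"],s["ee_rot"],s["gripper_width"])
m=R.from_quat(s["ee_rot"]).as_matrix();d=m.T@(np.array([.4542,.1977,.0715])-s["tcp_pos"]);print("shift tool",d)
cv2.imwrite("pics/zw6.png",cv2.resize(f["image"][170:390,200:460],None,fx=2.7,fy=2.7,interpolation=2)[:,:,::-1])
E
```

```text
t: 8.07
tcp_pos: [0.4535, 0.1981, 0.1067]
ee_rot: [-0.129, 0.992, -0.001, -0.001]
wrist_force: [-1.7, -0.1, -0.7]
gripper_width: 0.0112
t: 8.32
tcp_pos: [0.4558, 0.1987, 0.1095]
ee_rot: [-0.128, 0.992, 0.0, 0.0]
wrist_force: [-0.6, -0.2, 0.5]
gripper_width: 0.011
[0.45582517 0.19866424 0.10949185] [-1.28390753e-01  9.91723543e-01  1.52510143e-04  4.52695144e-04] 0.011003535261831857
shift tool [ 0.00185274 -0.00052567  0.03799003]
```

View pics/zw6.png

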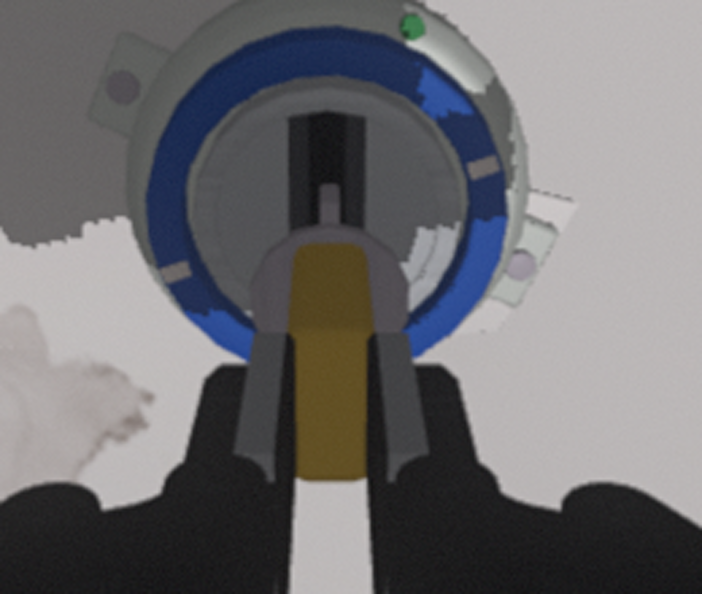

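```bash
python3 -m pendant '[[[0,0,0],[0.1,-0.05,1],1],[[0,0,0],[0,0,1],1],[[0,0,0],[0,0,0.6],1],[[0,0,0],[0,0,0.4],1],[[0,0,0],[0,0,0],1]]' 80
python3 -m pendant '[[[0,0,0],[0,0,0.3],1],[[0,0,0],[0,0,0.3],1],[[0,0,0],[0,0,0],1],[[0,0,0],[0,0,0],1]]' 80
```

```text
t: 8.78
tcp_pos: [0.4537, 0.1975, 0.0775]
ee_rot: [-0.129, 0.992, -0.001, -0.001]
wrist_force: [0.7, 0.1, -0.2]
gripper_width: 0.0107
t: 9.12
tcp_pos: [0.4542, 0.1978, 0.0727]
ee_rot: [-0.129, 0.992, -0.0, -0.0]
wrist_force: [-0.4, 0.0, -0.2]
gripper_width: 0.011
```

```bash
python3 -m pendant '[[[0,0,0],[0,0,0.1],1],[[0,0,0],[0,0,0.1],1],[[0,0,0],[0,0,0],1]]' 80
python3 - <<'E'
from h import *
f,s=grab("wrist","w7.png");print(s["tcp_pos"],s["wrist_force"],s["q"])
cv2.imwrite("pics/zw7.png",cv2.resize(f["image"][170:390,200:460],None,fx=2.7,fy=2.7,interpolation=2)[:,:,::-1])
E
```

```text
t: 9.37
tcp_pos: [0.4547, 0.198, 0.0715]
ee_rot: [-0.129, 0.992, 0.0, 0.0]
wrist_force: [-3.9, -2.0, 16.3]
gripper_width: 0.0108
[0.45471792 0.19801736 0.07146393] [-3.93437327 -2.03131037 16.34076163] [-0.80379698  0.36059493  0.31368731  2.1490651  -0.18014046  0.65511218
  1.4629992 ]
```

View pics/zw7.png

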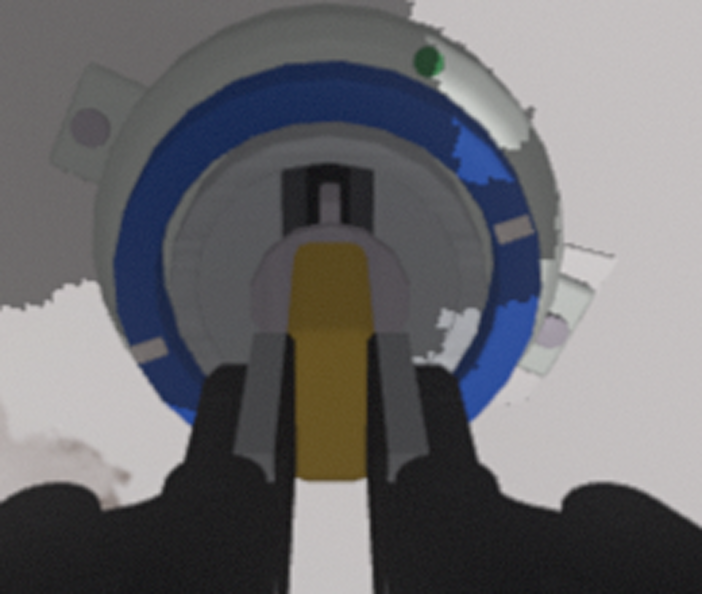

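```bash
python3 -m pendant '[[[0,0,3],[0,0,-0.1],1],[[0,0,5],[0,0,0],1],[[0,0,5],[0,0,0],1],[[0,0,5],[0,0,0],1],[[0,0,5],[0,0,0],1]]' 90
python3 -m pendant '[[[0,0,5],[0,0,0],1],[[0,0,5],[0,0,0],1],[[0,0,5],[0,0,0],1],[[0,0,5],[0,0,0],1],[[0,0,5],[0,0,0],1]]' 90
python3 - <<'E'
from h import *
s=arm.state();m=R.from_quat(s["ee_rot"]).as_matrix();print("yaw",np.degrees(np.arctan2(m[1,0],m[0,0]))+180,s["moment"],s["wrist_force"],s["q"][6])
E
```

```text
t: 9.83
tcp_pos: [0.4546, 0.1979, 0.072]
ee_rot: [0.074, 0.997, 0.0, 0.0]
wrist_force: [1.1, -0.2, 1.7]
gripper_width: 0.0108
t: 10.25
tcp_pos: [0.4547, 0.198, 0.072]
ee_rot: [0.288, 0.958, 0.0, 0.0]
wrist_force: [0.0, -0.0, 0.7]
gripper_width: 0.0106
yaw 326.5486324737886 [-0.1647239  -0.20023643  0.06354944] [ 0.03101326 -0.00145239  0.65383539] 0.7530594374208045
```

```bash
python3 -m pendant '[[[0,0,5],[0,0,0],1],[[0,0,5],[0,0,0],1],[[0,0,5],[0,0,0],1],[[0,0,4],[0,0,0],1],[[0,0,3],[0,0,0],1]]' 90
python3 -m pendant '[[[0,0,3],[0,0,0],1],[[0,0,2],[0,0,0],1],[[0,0,0],[0,0,0],1],[[0,0,0],[0,0,0],1]]' 90
cat > y.py <<'E'
from h import *
s=arm.state();m=R.from_quat(s["ee_rot"]).as_matrix();print("yaw",np.degrees(np.arctan2(m[1,0],m[0,0]))%360-180,s["moment"],s["wrist_force"],s["q"][6],s["tcp_pos"])
E
python3 y.py
```

```text
t: 10.67
tcp_pos: [0.4546, 0.198, 0.0719]
ee_rot: [0.465, 0.885, 0.0, 0.0]
wrist_force: [0.8, 0.2, -0.3]
gripper_width: 0.0107
t: 11.0
tcp_pos: [0.4544, 0.1981, 0.0718]
ee_rot: [0.501, 0.865, 0.0, 0.0]
wrist_force: [1.9, -0.1, -0.1]
gripper_width: 0.011
yaw -60.12537047159246 [ 0.02314577 -0.34986333  0.03432549] [ 1.86931227 -0.05167424 -0.05737312] 0.37306977672479147 [0.45444633 0.19805011 0.07182526]
```

```bash
python3 -m pendant '[[[0,0,1.5],[0,0,0],1],[[0,0,1.5],[0,0,0],1],[[0,0,0],[0,0,0],1]]' 90; python3 y.py
python3 -m pendant '[[[0,0,1.5],[0,0,0],1],[[0,0,1],[0,0,0],1],[[0,0,0],[0,0,0],1]]' 90; python3 y.py
```

```text
t: 11.25
tcp_pos: [0.4544, 0.198, 0.0718]
ee_rot: [0.525, 0.851, 0.0, 0.0]
wrist_force: [1.5, 0.9, -0.1]
gripper_width: 0.0107
yaw -63.33792817071529 [ 0.1309899  -0.43500155  0.08658619] [ 1.45945533  0.91940971 -0.14973699] 0.32818992195489505 [0.45441997 0.1979795  0.07178234]
t: 11.5
tcp_pos: [0.4544, 0.198, 0.0718]
ee_rot: [0.543, 0.84, 0.0, 0.0]
wrist_force: [1.5, -0.2, 2.5]
gripper_width: 0.0108
yaw -65.78194447035952 [ 0.19478432 -0.5029794   0.35755213] [ 1.46552341 -0.22770343  2.46050705] 0.2938487394044077 [0.45438606 0.19800028 0.07178284]
```

```bash
python3 -m pendant '[[[0,0,1.5],[0,0,0],1],[[0,0,0],[0,0,0],1],[[0,0,0],[0,0,0],1]]' 90; python3 y.py
python3 - <<'E'
from h import *
f,s=grab("wrist","w8.png")
cv2.imwrite("pics/zw8.png",cv2.resize(f["image"][150:400,180:480],None,fx=2.4,fy=2.4,interpolation=2)[:,:,::-1])
E
```

```text
t: 11.75
tcp_pos: [0.4543, 0.198, 0.0718]
ee_rot: [0.553, 0.833, 0.0, 0.0]
wrist_force: [2.0, 1.2, 2.2]
gripper_width: 0.0105
yaw -67.195398882642 [ 0.21943602 -0.63576775  0.56343764] [1.9702005  1.1797044  2.17419314] 0.2741433596972824 [0.45434648 0.19795688 0.07175948]
```

View pics/zw8.png

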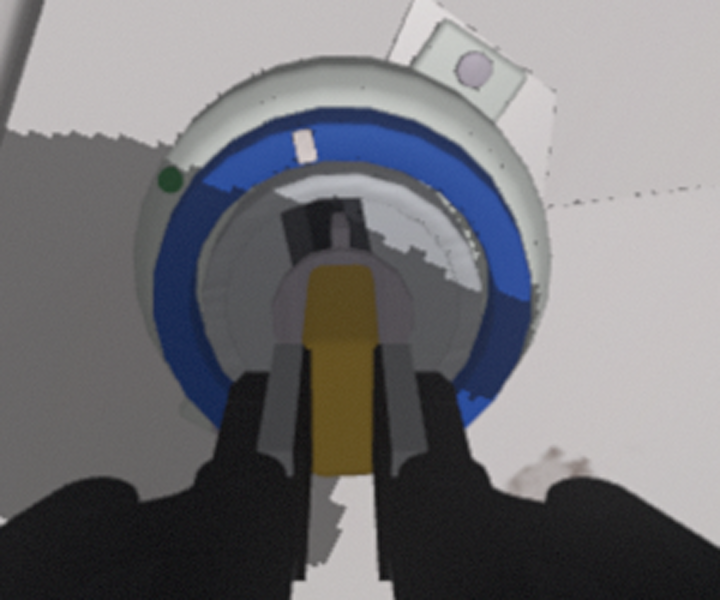

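Run:
```python
from h import *
f,s=load("w8.png")
C=lambda x,y:(180+x/2.4,150+y/2.4)
c=[.4543,.1978]
for n,p,z in (("L",(282,212),.038),("R",(362,198),.038),("mark",(305,146),.039)):
    w=px2w(f,C(*p),z,s); print(n,w,yaw(c,w[:2]))
l=px2w(f,C(282,212),.038,s);r=px2w(f,C(362,198),.038,s);print("end normal",yaw(l,r)-90, yaw(c,((l+r)/2)[:2]))
a=px2w(f,C(282,212),.038,s);b=px2w(f,C(296,262),.038,s);print("edge",yaw(b,a))
```

```text
L [0.43366992 0.2131169  0.038     ] 143.40777536107944
R [0.44844219 0.22277575 0.038     ] 103.1995764634737
mark [0.43270009 0.22889827 0.039     ] 124.78266219835068
end normal -56.82133376516289 123.32042440372253
edge 126.6428508723469
```

```bash
python3 -m pendant '[[[0,0,-3],[0,0,0],1],[[0,0,-3],[0,0,0],1],[[0,0,0],[0,0,0],1],[[0,0,0],[0,0,0],1]]' 90; python3 y.py
python3 -m pendant '[[[0,0,0],[0,0,0],0.8],[[0,0,0],[0,0,0],0.7],[[0,0,0],[0,0,0],0.6],[[0,0,0],[0,0,0],0.5],[[0,0,0],[0,0,0],0.45]]' 20
python3 -m pendant '[[[0,0,0],[0,0,0],0.4],[[0,0,0],[0,0,0],0.4],[[0,0,0],[0,0,0],0.4]]'; python3 y.py
```

```text
t: 12.13
tcp_pos: [0.4541, 0.1978, 0.0717]
ee_rot: [0.51, 0.86, -0.0, -0.0]
wrist_force: [-0.0, 0.7, 3.2]
gripper_width: 0.0108
yaw -61.31750158890817 [ 0.11845179 -0.07945105  0.04156264] [-0.04780908  0.74302562  3.15174368] 0.3566527340202166 [0.45405101 0.19775484 0.07168194]
t: 12.55
tcp_pos: [0.4541, 0.1978, 0.0716]
ee_rot: [0.509, 0.861, -0.0, -0.0]
wrist_force: [0.2, 0.1, 0.3]
gripper_width: 0.0468
t: 12.8
tcp_pos: [0.4542, 0.1979, 0.0717]
ee_rot: [0.509, 0.861, -0.0, -0.0]
wrist_force: [0.2, 0.7, 0.2]
gripper_width: 0.0511
yaw -61.2084201359941 [-0.03035191  0.02411796 -0.0140961 ] [0.22181552 0.69535373 0.24016145] 0.35788077209986235 [0.45423096 0.19788052 0.07168272]
```

Released. I'll lift straight up and check.

```bash
python3 -m pendant '[[[0,0,0],[0,0,-1],0.4],[[0,0,0],[0,0,-1.5],0.4],[[0,0,0],[0,0,-2],0.4],[[0,0,0],[0,0,-3],0.4],[[0,0,0],[0,0,-3],0.4]]'
python3 -m pendant '[[[0,0,0],[0,0,-2],0.4],[[0,0,0],[0,0,0],0.4],[[0,0,0],[0,0,0],0.4],[[0,0,0],[0,0,0],0.4]]'
python3 - <<'E'
from h import *
f,s=grab("wrist","w9.png");print(s["tcp_pos"],s["ee_rot"])
cv2.imwrite("pics/zw9.png",cv2.resize(f["image"][120:370,180:480],None,fx=2.4,fy=2.4,interpolation=2)[:,:,::-1])
f,s=grab("scene","s9.png")
cv2.imwrite("pics/zs9.png",cv2.resize(f["image"][120:320,220:420],None,fx=3,fy=3,interpolation=2)[:,:,::-1])
E
```

```text
t: 13.22
tcp_pos: [0.454, 0.1971, 0.1781]
ee_rot: [0.51, 0.86, -0.001, 0.0]
wrist_force: [0.5, 1.3, 1.0]
gripper_width: 0.0513
t: 13.55
tcp_pos: [0.4539, 0.1979, 0.1967]
ee_rot: [0.509, 0.861, 0.0, -0.0]
wrist_force: [-1.0, -0.1, 0.2]
gripper_width: 0.0511
[0.45393449 0.19789251 0.19670081] [ 5.08991180e-01  8.60771712e-01  5.50423051e-05 -1.87918458e-04]
```

View pics/zw9.png

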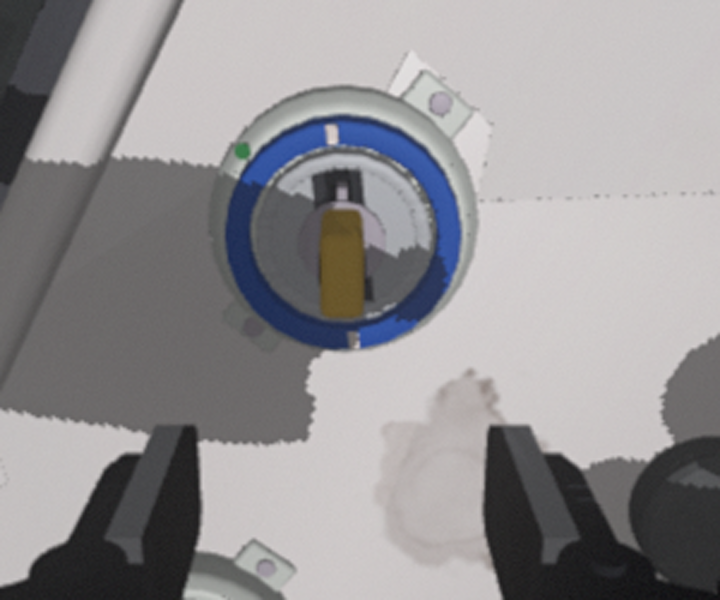

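View pics/zs9.png

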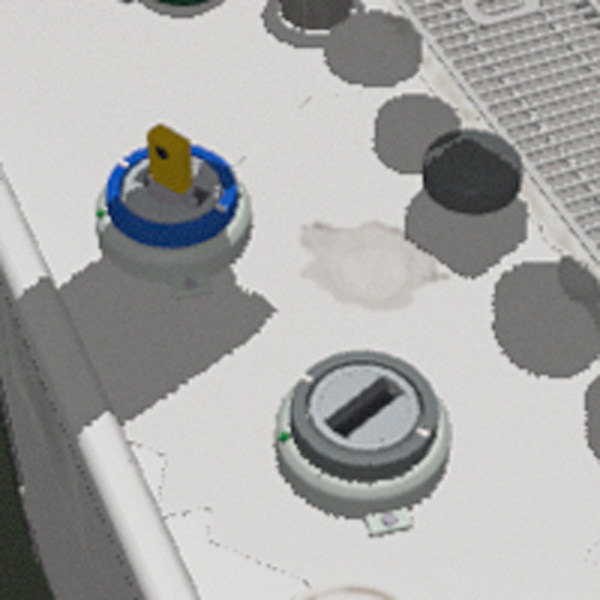

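Run:
```python
from h import *
f,s=load("w9.png")
C=lambda x,y:(180+x/2.4,120+y/2.4)
a=px2w(f,C(331,134),.039,s);b=px2w(f,C(353,341),.039,s);c=(a+b)/2;print(c,yaw(b,a))
e=(px2w(f,C(312,178),.038,s)+px2w(f,C(361,170),.038,s))/2;print(yaw(c[:2],e[:2]))
print(arm.finish_job())
```

```text
[0.45462121 0.19703027 0.039     ] 124.72869437169886
123.78724089289501
the job is handed in; nothing more can be done
None
```

The blue alarm's cover is turned clockwise to locked, and the large yellow key is standing upright in its slot. The gripper has let go and is well clear above it. I handed the job in at about 14 s, with the 42 s limit never close.

- **Seating:** the key went down to a TCP height of 71.5 mm, where the shoulder is expected to meet the cover face. Contact there was about 16 N, so the blade is fully in.
- **Turning:** I turned the key about 82° until the torque rose from about 0.06 to 0.56 N m, which I took as the hard stop. I then turned back about 6°, within the blade's play, before letting go.
- **Last check:** in the final wrist picture the slot pointed at 123.8° and the marks at 124.7°. That agrees within about 1°, which is as fine as the picture can show.
- **Other alarm:** I never touched the grey cover, and its slot looked unchanged in the last scene picture.

No check failed. Early wrist-camera readings of the key's handle top and shoulder differed by about 6 mm in x. A second, settled picture brought them into agreement before I gripped it.

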